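Lock the sample cell in its stage and hold it true with a square

TASK

Set the aluminium sample cell down into the pocket of the grey stage until it is fully home, and swing the locking lever shut over it. Then lay the steel square flat on the stage and press it by its wooden grip into the corner between the rail and the cell until one outer face is against the rail and the other is against the cell, so that the cell is trued up; finish still gripping the square and pressing it firmly against both. Leave the bottle, the beaker and the screwdriver where they are.

Things in the scene. Friction and masses are not known exactly. Their poses are not given: they have to be found in the camera images.
- base: The stage: a grey painted plate 240 (its x) x 300 (its y) x 28 mm thick, fixed to the bench at an angle that varies. Origin: centre of its underside; x points away from the robot at yaw 0, z up. On its top, at its x +75 to +95 mm, stands the rail; at x +20, y +50 mm is the pocket; at x +20, y +107 mm is the lever's post, 18 mm across and 45 mm high.
- rail: Aluminium rail fixed on the stage, 20 mm wide, 260 mm long along the stage's y (from y -120 to +140 mm), its top 16 mm above the plate's top. Its working face looks to the stage's -x and lies at x = +75 mm. Its origin and axes are those of the stage. Stage, rail, cell and square are smooth metal and slide easily on one another (friction about 0.25).
- pocket (a point): Centre of the pocket's floor, axes as the stage. The pocket is 38 x 38 mm, sides along the stage's x and y, 20 mm deep from the plate's top, its floor black. Its nearest edge is 36 mm from the rail's face.
- cell: The sample cell: a loose plain aluminium block, 36 x 36 x 62 mm tall, about 0.2 kg, its foot tapering to 30 x 30 mm over the lowest 5 mm, with a round white disc on top. Origin: centre of its underside, z up. It stands on the bench; any of its four sides may face the rail. Fully home it stands 42 mm above the plate's top.
- lever (a joint): Locking lever, a hinge about the vertical through lever_hinge. 0 = shut, at its stop: the arm points to the stage's -y, over the cell's middle. It starts open at 1.2 to 1.7; at 1.57 the arm points to the stage's -x (seen from above it turns counter-clockwise to shut). It stays where it is left and turns at about 1 N at the pin.
- lever_pin (a point): Centre of the top of the lever's upright black pin: 12 mm across, standing 34 mm above the arm, 57 mm from the hinge axis. Its top is 87.5 mm above the plate's top. The arm is 16 mm wide and its underside is 45 mm above the plate's top (3 mm above the seated cell).
- lever_hinge (a point): Fixed point on the lever's hinge axis, 45 mm above the plate's top.
- square: The square: a loose flat L of steel, 0.36 kg. Origin: its outer corner, underside. The thick leg (stock) runs along its -y: 110 long, 20 wide, 14 mm high, outer face x = 0; the thin leg (blade) along its -x: 102 long over all, 22 wide, 9 mm high, outer face y = 0. In place its axes match the stage's, x = 0 is against the rail and y = 0 against the cell's side that looks to the stage's -y.
- square_grip (a point): Centre of the top of the square's wooden grip, an upright slab on the stock, at the square's x -10, y -55 mm: 14 mm thick along the square's x, 36 mm along its y, its top 62 mm above the underside, rising from the stock's top at 14 mm.
- corner (a point): Where the square's origin comes when it is in place, give or take 1 mm: on the plate's top (28 mm above the bench), on the rail's face and on the face of the centred cell that looks to the stage's -y. At the stage's x +75, y +32 mm.
- bottle: Bystander: small amber glass bottle, 48 mm across, 95 mm tall. Origin: centre of its underside.
- beaker: Bystander: glass beaker, 70 mm across, 80 mm tall. Origin: centre of its underside.
- driver: Bystander: screwdriver lying on the bench beyond the stage.
Not all that is in view belongs to the job. Leave any pink look-alike of the square alone.

How it is judged:
By the outcome, as a careful person would: the job done as asked, in the order asked, and still so for the second after the job is handed in, while the arm keeps its last pose, push and grip.
It also fails if it takes over 72 s, if anything falls off the work surface, if the arm or the gripper's body presses on something with over 40 N, if the wrist force passes 120 N, or if a joint passes its speed limit or range.

ROBOT

A 7-joint arm with a two-finger parallel gripper is mounted at the origin on the work surface. World frame = base frame: x ahead of the robot, y to its left, z up, the work surface at z = 0. Lengths are in m, angles in rad, forces in N, time in s.
With the tool pointing down it reaches from about 0.425 to 0.875 m from the base axis. Payload 4.7 kg.
Tool frame: the origin (TCP) lies at the very end of the fingers, on their centre line; the grasp point (between the pads) lies 19 mm behind it (arm.pinch_z is the z of the grasp point in the tool frame, in m); z points along the fingers, y is the direction in which the jaws open and shut (so a half turn about z gives the same grasp; the last joint's range is limited). The gripper opens to 87 mm and grips with 3 to 60 N. Pads are 19 mm wide; open, the fingers measure 117 mm over their backs; the gripper's body (75 mm by 190 mm) begins 51 mm behind the grasp point.
Start: joints at [0.014, 0.321, -0.07, 1.45, 0.023, 1.371, -0.057], TCP at [0.65, -0, 0.223] pointing down, gripper open.
Joint ranges: [-2.86, 2.86], [-0.3, 2.09], [-1.38, 1.24], [0.06, 2.45], [-1.56, 4.7], [0.09, 2.05], [-2.69, 2.69]. Speed limits (rad/s): [2.57, 2.57, 3.14, 3.14, 3.14, 3.14, 3.14].

INTERFACE

Orientations are given as a 3x3 rotation matrix whose columns are the frame's x, y, z axes.
In Python, from cell import arm gives the robot as it stands.
- The arm moves only by the tool drive_tool, never from a script. Its argument "increments" is one flat list of numbers, 6 for each row, row after row: the shift along the tool's x, y, z scaled (see below), then the turn, a rotation vector about the tool's x, y, z scaled (see below). A call has 1 to 10 rows; each row is the pose to reach, as a shift and turn from the pose commanded when the call began, along the tool's axes at that moment; what a row does not reach only later rows make up. The controller multiplies each number of a shift by 0.75 m and each number of a turn by 60 degrees. A row lasts 1/8 s, in which the tool goes at most 62.5 mm and 10.7 degrees, less where a joint would pass 70% of its speed; a pose out of reach is approached as far as the arm can. A call with a number of a shift or a turn outside -1 to 1 is refused whole. A call with a gripper value outside its range is refused whole. "hand" is the opening, from 0 (shut) to 1 (fully open), set as the call begins (left out, the last holds). The fingers move at their own pace and stop on an object; the grip force is fixed at half the most. Time passes only in rows, so rows that repeat a pose let the fingers close. It gives the time, the measured TCP pose, the force and the opening at its end, in the units of the state.
- arm.get_state(): the state, without advancing time (a new reading comes with each control period).
- arm.read_camera(name): name is "scene" or "side" or "wrist"; returns the picture (384x512x3 uint8, blue, green, red); there is no depth.
- arm.get_calibration(name): a dict with "fx", "fy", "cx", "cy" (pixels), "k1" (the pictures are not rectified: a ray, as slopes to the right and down, at radius r is drawn at 1 + k1 r^2 times it, then the intrinsics apply), "cam_to_world" (4x4, takes a point from camera to world coordinates). Camera axes: x right, y down, z forward; pixel columns grow to the right and rows downward; lengths in m; the calibration is good to about 2 mm. A picture is of the moment at which its call begins: read the wrist's pose just before it. get_calibration takes no time and is no camera call; for the wrist camera it gives the pose at the moment of the call.
- arm.close_job(): hands the job in, once; it reports no verdict.
The state is a dict: "clock": time; "qpos": joint angles; "qd": joint speeds; "joint_efforts": joint torques, N m; "position": TCP position; "tool_rot": TCP orientation; "ft_force": force on the tool from outside, world axes, zero at the start; "ft_torque": the same for the moment, N m; "width": finger opening in m.
Only numpy, scipy, OpenCV 4.12 (cv2) and the standard library are available. Lean on these libraries where they do the work, as an engineer would, in place of code of your own. Each camera call takes 0.05 s, during which the arm holds its last target. There are 200 camera calls.

## Working session

There is one attempt and no reset: what is moved stays moved. The work goes in short steps, Python scripts to look and compute and a tool call to move; the robot and the scene stay as the last step left them, time stands still between calls to the robot, and variables do not carry over. Pictures are saved under pics/ and viewed, about 8 in all and at most 12, crops included, and the job is handed in when it is done.

Besides the shell and the picture viewer there is one more tool, called after "Request:" by a JSON object that holds its "fn" and its "kwargs", one argument or row to a line. drive_tool: Moves the arm, as the interface text tells. Its arguments: {"type":"object","properties":{"increments":{"type":"array","items":{"type":"number","minimum":-1,"maximum":1}},"hand":{"type":"number"}},"required":["increments"]}

```bash
ls && mkdir -p pics
cat > h.py <<'E'
import numpy as np, cv2
from cell import arm
def snap(n,f):
    c=arm.get_calibration(n); im=arm.read_camera(n); cv2.imwrite('pics/%s.png'%f,im); np.save('pics/%s.npy'%f,c,allow_pickle=True); return im,c
def load(f): return np.load('pics/%s.npy'%f,allow_pickle=True).item()
def ray(c,u,v):
    p=np.array([(u-c['cx'])/c['fx'],(v-c['cy'])/c['fy']]); q=p.copy()
    for _ in range(20): q=p/(1+c['k1']*(q@q))
    T=np.array(c['cam_to_world']); d=T[:3,:3]@np.array([q[0],q[1],1]); return T[:3,3],d
def at(c,u,v,z):
    o,d=ray(c,u,v); return o+d*(z-o[2])/d[2]
def proj(c,P):
    T=np.array(c['cam_to_world']); P=np.atleast_2d(P); X=(P-T[:3,3])@T[:3,:3]; s=X[:,:2]/X[:,2:]
    s=s*(1+c['k1']*(s**2).sum(1))[:,None]; return s*[c['fx'],c['fy']]+[c['cx'],c['cy']]
E
python3 - <<'E'
from h import *
a,_=snap('scene','s0'); b,_=snap('side','d0'); w,_=snap('wrist','w0')
cv2.imwrite('pics/ab.png',cv2.resize(np.vstack([np.hstack([a,b]),np.hstack([w,w*0])]),(800,600),interpolation=cv2.INTER_AREA))
print(arm.get_state()); print(arm.pinch_z)
E
```

```text
pics
{'clock': 0.15, 'qpos': array([ 0.01410235,  0.32162936, -0.07005458,  1.45140657,  0.02260649,
        1.37079272, -0.05686505]), 'qd': array([-0.00188182, -0.00220408,  0.00149043, -0.00143305, -0.00139177,
        0.00059821,  0.00010327]), 'joint_efforts': array([ 2.16972071e-04, -4.91794288e+01, -4.04079035e-01, -3.12878716e+01,
       -6.39387709e-02,  4.04033612e-02,  9.90178205e-05]), 'position': array([ 6.49579205e-01, -6.92096079e-05,  2.21721777e-01]), 'tool_rot': array([[-2.99774890e-05,  9.99998953e-01, -1.44668771e-03],
       [ 9.99999994e-01,  2.98287646e-05, -1.02824850e-04],
       [-1.02781590e-04, -1.44669078e-03, -9.99998948e-01]]), 'ft_force': array([-0.13673121, -0.3682213 , -0.95600547]), 'ft_torque': array([-0.01408494,  0.0544733 , -0.01637766]), 'width': 0.08697187267301718}
-0.0187
```

View pics/ab.png

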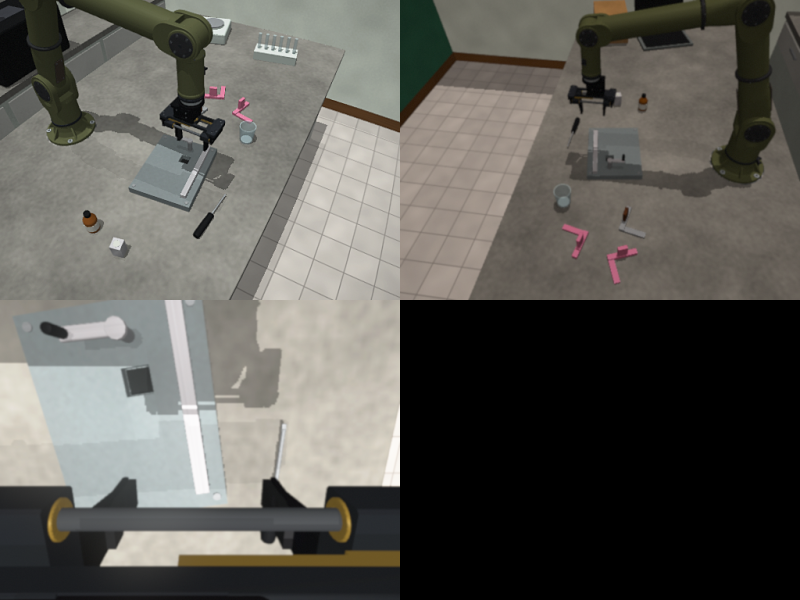

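The overview shows the stage in the middle, with the cell at scene ≈(151,312) full-res, the bottle at (115,283), the beaker at (317,170) and the driver at (265,278). In the side picture the grey steel square with the wooden grip is at ≈(296,290). The things that could be mistaken for it are the two pink look-alikes at side (223,306) and (283,330). I choose the grey one and check it in a close crop.

Run:
```python
from h import *
w=cv2.imread('pics/w0.png');a=cv2.imread('pics/s0.png');b=cv2.imread('pics/d0.png')
I=lambda x,s:cv2.resize(x,s,interpolation=cv2.INTER_CUBIC)
print(w.shape)
top=I(w[0:260,0:312],(480,400))
c=I(a[290:340,120:190],(320,229)); d=I(b[255:320,270:340],(320,297))
col=np.vstack([c,d,np.zeros((600-526,320,3),np.uint8)])
L=np.vstack([top,np.zeros((200,480,3),np.uint8)])
cv2.imwrite('pics/c1.png',np.hstack([L,col]))
```

```text
(384, 512, 3)
```

View pics/c1.png

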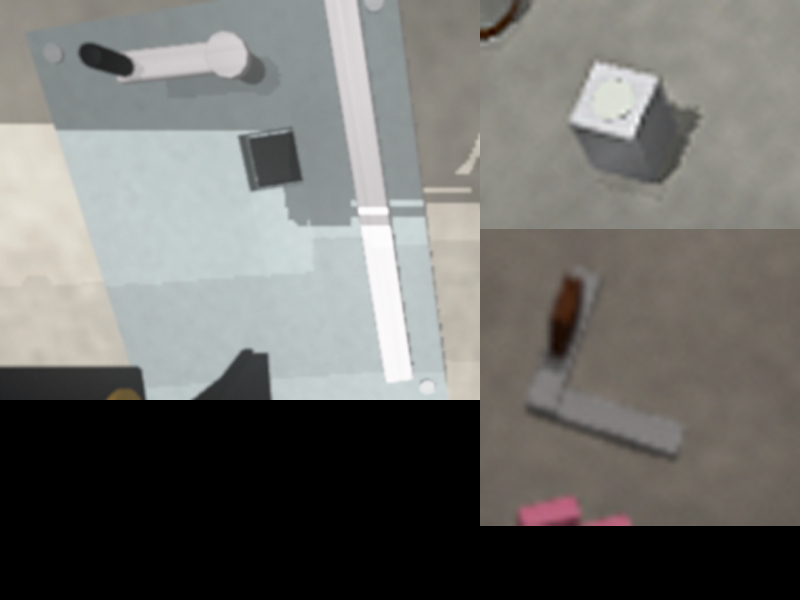

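Run:
```python
from h import *
np.set_printoptions(precision=4,suppress=True)
w=load('w0');s=load('s0');d=load('d0');k=800/520
W=lambda u,v,z:at(w,u/k,v/k,z)
a=W(326,0,.044);b=W(387,382,.044);c=W(412,379,.044)
e=a-b; yaw=np.arctan2(-e[0],e[1]); print('rail',a,b,c,'yaw',yaw,np.linalg.norm(c-b))
P=[W(*p,.028) for p in [(239,136),(291,127),(302,183),(250,190)]]
pc=np.mean(P,0);print('pocket',pc,[np.linalg.norm(P[i]-P[i-1]) for i in range(4)])
for i,j in [(0,1),(3,2)]: q=P[j]-P[i];print(np.arctan2(q[1],q[0]))
print('hinge',W(227,54,.0815),'pin',W(92,52,.1155))
R=np.array([[np.cos(yaw),-np.sin(yaw)],[np.sin(yaw),np.cos(yaw)]])
print('rail end -> origin',b[:2]-R@[.075,-.12],'pocket->',pc[:2]-R@[.02,.05],'hinge->',W(227,54,.0815)[:2]-R@[.02,.107])
S=lambda u,v,z:at(s,(u-480)/4.5714+120,v/4.5714+290,z)
C=[S(*p,.062) for p in [(597,62),(663,75),(632,138),(570,124)]]
print('cell',np.mean(C,0),[np.linalg.norm(C[i]-C[i-1]) for i in range(4)],S(613,101,.062))
for i in range(4): q=C[i]-C[i-1];print(np.degrees(np.arctan2(q[1],q[0]))%90)
D=lambda u,v,z:at(d,(u-480)/4.5714+270,(v-229)/4.5714+255,z)
o=D(527,402,.014);t=D(683,427,.009);st=D(580,268,.014)
print('sq',o,t,st,'griptop',D(572,277,.062))
for q in (t-o,st-o): print(np.linalg.norm(q),np.degrees(np.arctan2(q[1],q[0])))
print(s['cam_to_world'][:3,3],d['cam_to_world'][:3,3])
```

```text
rail [0.6086 0.166  0.044 ] [ 0.6451 -0.088   0.044 ] [ 0.6638 -0.0855  0.044 ] yaw 0.14279572328277026 0.018892996075529106
pocket [0.5647 0.0726 0.028 ] [np.float64(0.03635963681865886), np.float64(0.03627533168186221), np.float64(0.037500110509905364), np.float64(0.03709357859984268)]
0.1624370986427876
0.13117169766515727
hinge [0.557  0.1296 0.0815] pin [0.501  0.1244 0.1155]
rail end -> origin [0.5538 0.0201] pocket-> [0.552  0.0203] hinge-> [0.5525 0.0208]
cell [ 0.581 -0.351  0.062] [np.float64(0.03711211578547745), np.float64(0.03765752234348211), np.float64(0.03797008381923157), np.float64(0.03498403595675246)] [ 0.5804 -0.3524  0.062 ]
16.735722305862964
18.829103208997832
12.728126319807643
17.735533691064745
sq [0.4827 0.4125 0.014 ] [0.3813 0.4125 0.009 ] [0.458  0.3053 0.014 ] griptop [0.4621 0.3449 0.062 ]
0.10154537032079225 179.97266979594224
0.11004110002188452 -102.98794260935962
[ 1.0233 -0.6049  0.9497] [0.4468 1.0573 1.1445]
```

```bash
cat >> h.py <<'E'
def inc(x,y,z,yaw):
    "increments (shift, turn) from present measured pose to TCP x,y,z with tool y at world angle yaw deg, pointing down"
    from scipy.spatial.transform import Rotation as Ro
    s=arm.get_state(); R=s['tool_rot']; a=np.radians(yaw)
    G=np.array([[-np.sin(a),np.cos(a),0],[np.cos(a),np.sin(a),0],[0,0,-1]])
    return np.round(np.r_[R.T@(np.array([x,y,z])-s['position'])/.75, Ro.from_matrix(R.T@G).as_rotvec(degrees=True)/60],4)
E
python3 - <<'E'
from h import *
s=load('s0'); print('bottle',at(s,118,296,0),'beaker side',at(load('d0'),(563-400)*1.28,205*1.28,0))
print(inc(.58,-.45,.25,16.5))
E
```

```text
bottle [ 4.47091986e-01 -3.41329033e-01 -1.11022302e-16] beaker side [0.72175263 0.33016832 0.        ]
[-5.999e-01 -9.280e-02 -3.750e-02 -1.400e-03 -1.000e-04 -2.750e-01]
```

Request:
{"fn": "drive_tool", "kwargs": {
  "increments": [-0.08, -0.01, -0.01, 0, 0, -0.05, -0.16, -0.03, -0.02, 0, 0, -0.15, -0.24, -0.04, -0.03, 0, 0, -0.275, -0.32, -0.05, -0.04, 0, 0, -0.275, -0.4, -0.07, -0.04, 0, 0, -0.275, -0.48, -0.08, -0.04, 0, 0, -0.275, -0.56, -0.09, -0.04, 0, 0, -0.275, -0.6, -0.093, -0.04, 0, 0, -0.275, -0.6, -0.093, -0.04, 0, 0, -0.275, -0.6, -0.093, -0.04, 0, 0, -0.275]
}}

```text
clock: 1.4
position: [0.5809, -0.4484, 0.2521]
tool_rot: [[-0.285, 0.958, 0.0], [0.958, 0.285, 0.002], [0.002, 0.001, -1.0]]
ft_force: [0.3, 1.1, 0.2]
width: 0.0871
```

Run:
```python
from h import *
w,c=snap('wrist','w1'); p=proj(c,[[.581,-.351,.062]])[0]; print(p)
u,v=map(int,p); u0=max(0,u-50);v0=max(0,v-40); print(u0,v0)
cv2.imwrite('pics/c2.png',cv2.resize(w[v0:v0+80,u0:u0+100],(700,560),interpolation=cv2.INTER_CUBIC))
```

```text
[281.93703125  83.50058408]
231 43
```

View pics/c2.png

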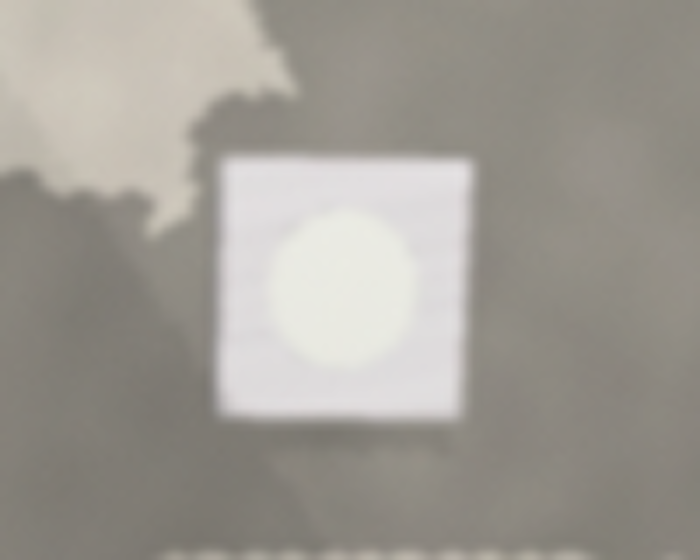

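The close crop shows the cell's white-disc top with corners at crop (220,158), (474,158), (464,415) and (217,413), nearly square with the tool.

Run:
```python
from h import *
c=load('w1')
C=[at(c,231+u/7,43+v/7,.062) for u,v in [(220,158),(474,158),(464,415),(217,413)]]
print(np.mean(C,0),[np.linalg.norm(C[i]-C[i-1]) for i in range(4)],at(c,231+342/7,43+288/7,.062))
for i in range(4): q=C[i]-C[i-1];print(np.degrees(np.arctan2(q[1],q[0]))%90)
m=np.mean(C,0)
print(inc(m[0],m[1],.12,17),inc(m[0],m[1],.03,17))
```

```text
[ 0.5793681 -0.3521373  0.062    ] [np.float64(0.03574335157636081), np.float64(0.037037219175929614), np.float64(0.03603030564268658), np.float64(0.037123700736298886)] [ 0.57912897 -0.35221556  0.062     ]
16.282858451463085
16.606726984449374
16.42119479388262
16.163255152710605
[ 0.1228  0.0339  0.1768  0.0009 -0.0013 -0.0059] [ 0.1226  0.0338  0.2968  0.0009 -0.0013 -0.0059]
```

Request:
{"fn": "drive_tool", "kwargs": {
  "increments": [0.08, 0.02, 0.06, 0, 0, 0, 0.1226, 0.034, 0.13, 0, 0, 0, 0.1226, 0.034, 0.18, 0, 0, 0, 0.1226, 0.034, 0.22, 0, 0, 0, 0.1226, 0.034, 0.26, 0, 0, 0, 0.1226, 0.034, 0.28, 0, 0, 0, 0.1226, 0.034, 0.2968, 0, 0, 0, 0.1226, 0.034, 0.2968, 0, 0, 0, 0.1226, 0.034, 0.2968, 0, 0, 0]
}}

```text
clock: 2.58
position: [0.5794, -0.355, 0.0312]
tool_rot: [[-0.284, 0.959, 0.002], [0.959, 0.284, -0.001], [-0.001, 0.001, -1.0]]
ft_force: [1.0, -0.3, -0.5]
width: 0.087
```

Request:
{"fn": "drive_tool", "kwargs": {
  "increments": [0, 0, 0, 0, 0, 0, 0, 0, 0, 0, 0, 0, 0, 0, 0, 0, 0, 0, 0, 0, 0, 0, 0, 0, 0, 0, 0, 0, 0, 0, 0, 0, 0, 0, 0, 0],
  "hand": 0
}}

```text
clock: 3.32
position: [0.5787, -0.3546, 0.03]
tool_rot: [[-0.284, 0.959, 0.0], [0.959, 0.284, 0.0], [-0.0, 0.0, -1.0]]
ft_force: [0.5, -0.1, -0.4]
width: 0.0358
```

Request:
{"fn": "drive_tool", "kwargs": {
  "increments": [0, 0, -0.05, 0, 0, 0, 0, 0, -0.11, 0, 0, 0, 0.03, 0.01, -0.17, 0, 0, 0, 0.1, 0.02, -0.22, 0, 0, 0.03, 0.17, 0.04, -0.227, 0, 0, 0.06, 0.24, 0.06, -0.227, 0, 0, 0.1, 0.31, 0.08, -0.227, 0, 0, 0.137, 0.38, 0.095, -0.227, 0, 0, 0.137, 0.42, 0.1, -0.227, 0, 0, 0.137, 0.42, 0.1, -0.227, 0, 0, 0.137]
}}

```text
clock: 4.58
position: [0.5605, -0.0274, 0.2]
tool_rot: [[-0.15, 0.989, -0.001], [0.989, 0.15, 0.001], [0.001, -0.0, -1.0]]
ft_force: [0.1, -0.2, -0.7]
width: 0.036
```

Request:
{"fn": "drive_tool", "kwargs": {
  "increments": [0, 0, 0, 0, 0, 0, 0, 0, 0, 0, 0, 0]
}}

```text
clock: 4.82
position: [0.561, -0.0331, 0.2]
tool_rot: [[-0.141, 0.99, -0.0], [0.99, 0.141, -0.001], [-0.001, -0.0, -1.0]]
ft_force: [-0.4, 0.4, -1.6]
width: 0.0358
```

Run:
```python
from h import *
w,c=snap('wrist','w2'); 
cv2.imwrite('pics/c3.png',cv2.resize(w[0:300,50:450],(800,600),interpolation=cv2.INTER_CUBIC))
s=arm.get_state();print(s['position'],s['width'],s['ft_force'],s['tool_rot'])
```

```text
[ 0.56105546 -0.03294412  0.20005214] 0.03602951230224237 [-0.25964778 -0.29967929 -1.93005414] [[-1.41566424e-01  9.89928734e-01 -2.23395694e-04]
 [ 9.89928658e-01  1.41566304e-01 -4.83778638e-04]
 [-4.47281072e-04 -2.89632611e-04 -9.99999858e-01]]
```

View pics/c3.png

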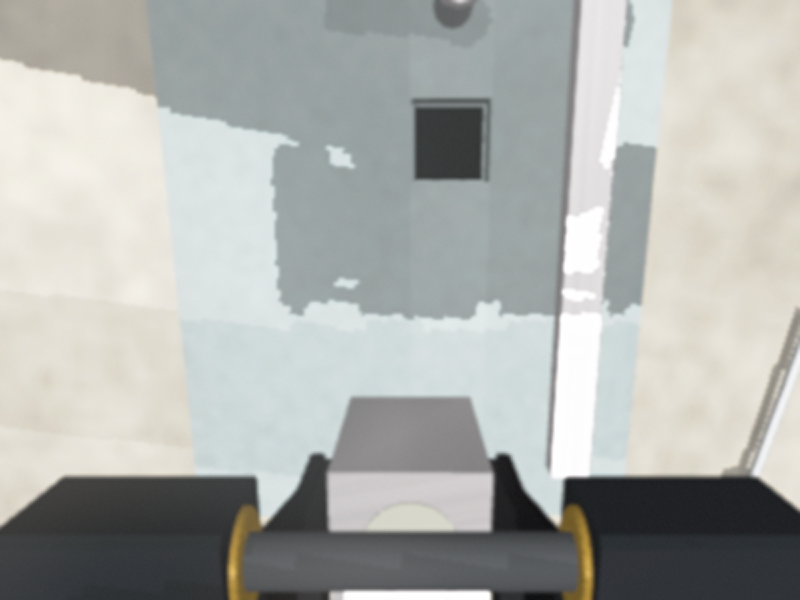

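The view shows the pocket with corners at (412,99), (490,99), (488,181) and (414,181) in the doubled crop. The held cell's top front edge runs (330,473)–(490,473), square to the jaws, and the rail's top left edge runs roughly (581,0)–(555,468).

Run:
```python
from h import *
np.set_printoptions(precision=4,suppress=True)
c=load('w2');A=lambda u,v,z:at(c,50+u/2,v/2,z)
P=[A(*p,.028) for p in [(412,99),(490,99),(488,181),(414,181)]];pc=np.mean(P,0)
print('pocket',pc,[np.linalg.norm(P[i]-P[i-1]) for i in range(4)])
q=P[1]-P[0];print(np.degrees(np.arctan2(q[1],q[0])))
a,b=A(581,0,.044),A(554,468,.044);e=a-b;print('rail',np.degrees(np.arctan2(-e[0],e[1])))
s=arm.get_state();R=s['tool_rot']
for u,v,z in[(330,473,.232),(490,473,.232),(350,398,.174),(472,398,.174)]: print((R.T@(A(u,v,z)-s['position'])))
y=np.radians(8.18);Rz=np.array([[np.cos(y),-np.sin(y)],[np.sin(y),np.cos(y)]])
print('dist rail', (a[:2]-pc[:2])@Rz[:,0],(b[:2]-pc[:2])@Rz[:,0])
```

```text
pocket [0.5657 0.0728 0.028 ] [np.float64(0.037298461560292935), np.float64(0.03725424413968009), np.float64(0.03728142442054703), np.float64(0.03655289704366014)]
8.151126020989123
rail 8.717601369245736
[ 0.0189 -0.018  -0.032 ]
[ 0.0189  0.0172 -0.032 ]
[ 0.0183 -0.0188  0.026 ]
[0.0183 0.0187 0.026 ]
dist rail 0.05482949467603325 0.0569049624511888
```

Run:
```python
from h import *
print(inc(.5658,.0716,.07,8.18))
```

```text
[ 0.1372  0.026   0.1733 -0.0003  0.0004 -0.0007]
```

Request:
{"fn": "drive_tool", "kwargs": {
  "increments": [0.07, 0.013, 0.02, 0, 0, 0, 0.1372, 0.026, 0.06, 0, 0, 0, 0.1372, 0.026, 0.1, 0, 0, 0, 0.1372, 0.026, 0.14, 0, 0, 0, 0.1372, 0.026, 0.16, 0, 0, 0, 0.1372, 0.026, 0.173, 0, 0, 0, 0.1372, 0.026, 0.173, 0, 0, 0, 0.1372, 0.026, 0.173, 0, 0, 0, 0.1372, 0.026, 0.173, 0, 0, 0, 0.1372, 0.026, 0.173, 0, 0, 0]
}}

```text
clock: 6.12
position: [0.5659, 0.0734, 0.0711]
tool_rot: [[-0.144, 0.99, 0.001], [0.99, 0.144, 0.0], [-0.0, 0.001, -1.0]]
ft_force: [0.1, -0.8, -2.0]
width: 0.0361
```

Run:
```python
from h import *
print(arm.get_state()['position'],inc(.5658,.0716,.06,8.18),inc(.5658,.0716,.038,8.18))
```

```text
[0.56589643 0.0734084  0.07105488] [-0.0024 -0.0005  0.0147  0.001   0.0001  0.0017] [-0.0024 -0.0005  0.0441  0.001   0.0001  0.0017]
```

Request:
{"fn": "drive_tool", "kwargs": {
  "increments": [-0.0024, 0, 0.004, 0, 0, 0, -0.0024, 0, 0.008, 0, 0, 0, -0.0024, 0, 0.012, 0, 0, 0, -0.0024, 0, 0.016, 0, 0, 0, -0.0024, 0, 0.02, 0, 0, 0, -0.0024, 0, 0.024, 0, 0, 0, -0.0024, 0, 0.026, 0, 0, 0, -0.0024, 0, 0.026, 0, 0, 0]
}}

```text
clock: 7.12
position: [0.5657, 0.0715, 0.0508]
tool_rot: [[-0.144, 0.99, -0.0], [0.99, 0.144, -0.0], [-0.0, -0.0, -1.0]]
ft_force: [0.3, 0.2, -1.2]
width: 0.0356
```

Request:
{"fn": "drive_tool", "kwargs": {
  "increments": [0, 0, 0.004, 0, 0, 0, 0, 0, 0.008, 0, 0, 0, 0, 0, 0.012, 0, 0, 0, 0, 0, 0.015, 0, 0, 0, 0, 0, 0.018, 0, 0, 0, 0, 0, 0.018, 0, 0, 0]
}}

```text
clock: 7.88
position: [0.5661, 0.0716, 0.0379]
tool_rot: [[-0.144, 0.99, 0.001], [0.99, 0.144, 0.0], [-0.0, 0.001, -1.0]]
ft_force: [-1.0, 0.5, 2.1]
width: 0.0358
```

Request:
{"fn": "drive_tool", "kwargs": {
  "increments": [0, 0, 0.001, 0, 0, 0, 0, 0, 0.002, 0, 0, 0, 0, 0, 0.003, 0, 0, 0, 0, 0, 0.003, 0, 0, 0]
}}

```text
clock: 8.38
position: [0.5668, 0.0717, 0.0378]
tool_rot: [[-0.144, 0.99, 0.002], [0.99, 0.144, -0.0], [-0.0, 0.002, -1.0]]
ft_force: [-3.9, 0.2, 14.9]
width: 0.0359
```

Request:
{"fn": "drive_tool", "kwargs": {
  "increments": [0, 0, -0.002, 0, 0, 0, 0, 0, -0.002, 0, 0, 0, 0, 0, -0.002, 0, 0, 0, 0, 0, -0.002, 0, 0, 0],
  "hand": 0.62
}}

```text
clock: 8.88
position: [0.5656, 0.0716, 0.0364]
tool_rot: [[-0.144, 0.99, -0.0], [0.99, 0.144, -0.0], [0.0, -0.0, -1.0]]
ft_force: [0.6, 0.1, 0.9]
width: 0.0532
```

Request:
{"fn": "drive_tool", "kwargs": {
  "increments": [0, 0, -0.05, 0, 0, 0, 0, 0, -0.1, 0, 0, 0, -0.03, -0.03, -0.17, 0, 0, 0, -0.059, -0.07, -0.22, 0, 0, 0, -0.059, -0.07, -0.22, 0, 0, 0, -0.059, -0.07, -0.22, 0, 0, 0]
}}

```text
clock: 9.62
position: [0.5201, 0.0207, 0.2011]
tool_rot: [[-0.144, 0.99, -0.0], [0.99, 0.144, 0.0], [0.0, -0.0, -1.0]]
ft_force: [0.5, 0.0, 0.4]
width: 0.054
```

Run:
```python
from h import *
w,c=snap('wrist','w3'); print(c['cam_to_world'][:3,3])
cv2.imwrite('pics/c4.png',cv2.resize(w[0:240,100:420],(800,600),interpolation=cv2.INTER_CUBIC))
```

```text
[0.50849573 0.09686484 0.36510173]
```

View pics/c4.png

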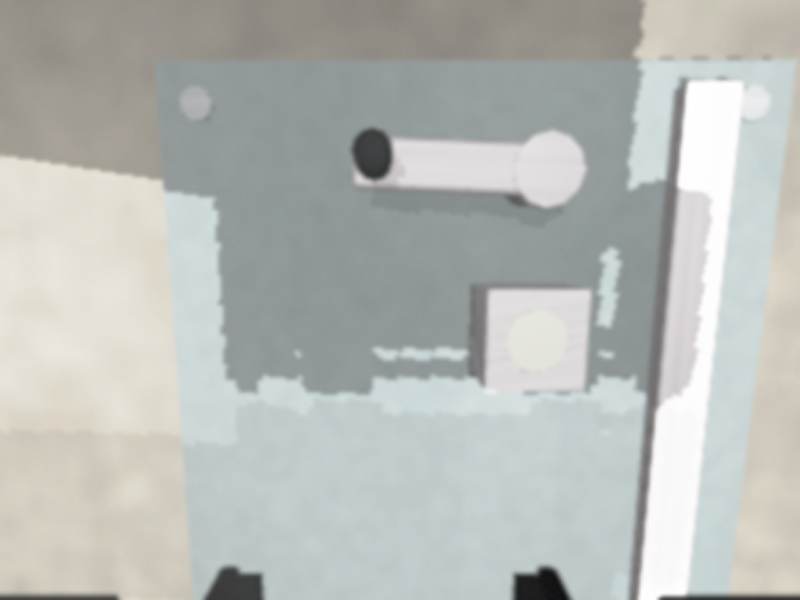

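The cell is seated in the pocket, with its top corners at (487,290), (592,290), (586,389) and (485,391). The pin's top is at about (372,148) and the hinge cap at (550,168). The lever is still open.

Run:
```python
from h import *
np.set_printoptions(precision=4,suppress=True)
c=load('w3');A=lambda u,v,z:at(c,100+u/2.5,v/2.5,z)
C=[A(*p,.070) for p in [(487,290),(592,290),(586,389),(485,391)]]
print('cell',np.mean(C,0),[np.linalg.norm(C[i]-C[i-1]) for i in range(4)])
q=C[1]-C[0];print(np.degrees(np.arctan2(q[1],q[0])))
p=A(372,148,.1155);h=A(550,168,.0815);y=np.radians(8.18)
h2=np.array([.5656,.0728])+.057*np.array([-np.sin(y),np.cos(y)])
print('pin',p,'hinge',h,h2,np.linalg.norm(p[:2]-h2))
a0=np.degrees(np.arctan2(*(p[:2]-h2)[::-1]))%360; print(a0, 278.18-8.18*0 )
for p_ in [p]: print(inc(p_[0],p_[1],.15,8.18),inc(p_[0],p_[1],.085,8.18))
f=278.18-0
Rt=arm.get_state()['tool_rot']
pp=np.array([h2[0]+.057*np.cos(np.radians(a0)),h2[1]+.057*np.sin(np.radians(a0))])
for a in np.linspace(a0,f,11)[1:]:
    t=h2+.057*np.array([np.cos(np.radians(a)),np.sin(np.radians(a))])-pp
    print(round(a,1),(Rt.T@np.r_[t,0]/.75)[:2])
```

```text
cell [0.5668 0.0733 0.07  ] [np.float64(0.03608620896837127), np.float64(0.03721568284309251), np.float64(0.03533421794652683), np.float64(0.037016491908989105)]
8.307984595036999
pin [0.5002 0.1237 0.1155] hinge [0.5576 0.1298 0.0815] [0.5575 0.1292] 0.05753506971695282
185.49645884168476 278.18
[ 0.1392 -0.0059  0.0673 -0.0016 -0.0005  0.0027] [ 0.1391 -0.0057  0.154  -0.0016 -0.0005  0.0027]
194.8 [-0.0123  0.0004]
204.0 [-0.0243  0.0027]
213.3 [-0.0358  0.007 ]
222.6 [-0.0465  0.0131]
231.8 [-0.0561  0.0208]
241.1 [-0.0643  0.0299]
250.4 [-0.0709  0.0403]
259.6 [-0.0758  0.0515]
268.9 [-0.0787  0.0635]
278.2 [-0.0798  0.0757]
```

Request:
{"fn": "drive_tool", "kwargs": {
  "increments": [0.07, -0.003, 0.01, 0, 0, 0, 0.139, -0.0058, 0.03, 0, 0, 0, 0.139, -0.0058, 0.06, 0, 0, 0, 0.139, -0.0058, 0.1, 0, 0, 0, 0.139, -0.0058, 0.13, 0, 0, 0, 0.139, -0.0058, 0.151, 0, 0, 0, 0.139, -0.0058, 0.151, 0, 0, 0, 0.139, -0.0058, 0.151, 0, 0, 0]
}}

```text
clock: 10.68
position: [0.5014, 0.1231, 0.089]
tool_rot: [[-0.144, 0.99, 0.001], [0.99, 0.144, 0.0], [0.0, 0.001, -1.0]]
ft_force: [0.2, -0.3, 0.8]
width: 0.0542
```

Request:
{"fn": "drive_tool", "kwargs": {
  "increments": [0, 0, 0, 0, 0, 0, 0, 0, 0, 0, 0, 0, 0, 0, 0, 0, 0, 0, 0, 0, 0, 0, 0, 0, 0, 0, 0, 0, 0, 0],
  "hand": 0
}}

```text
clock: 11.3
position: [0.5008, 0.1227, 0.0885]
tool_rot: [[-0.144, 0.99, -0.0], [0.99, 0.144, -0.0], [-0.0, -0.0, -1.0]]
ft_force: [-1.0, -0.3, 0.9]
width: 0.0118
```

Request:
{"fn": "drive_tool", "kwargs": {
  "increments": [-0.0123, 0.0004, 0, 0, 0, 0, -0.0243, 0.0027, 0, 0, 0, 0, -0.0358, 0.007, 0, 0, 0, 0, -0.0465, 0.0131, 0, 0, 0, 0, -0.0561, 0.0208, 0, 0, 0, 0, -0.0643, 0.03, 0, 0, 0, 0, -0.0709, 0.0403, 0, 0, 0, 0, -0.0758, 0.0515, 0, 0, 0, 0, -0.0787, 0.0635, 0, 0, 0, 0, -0.0798, 0.074, 0, 0, 0, 0]
}}

```text
clock: 12.55
position: [0.5634, 0.0667, 0.0883]
tool_rot: [[-0.142, 0.99, -0.004], [0.99, 0.142, -0.005], [-0.005, -0.004, -1.0]]
ft_force: [-5.5, -2.7, 3.7]
width: 0.0111
```

Request:
{"fn": "drive_tool", "kwargs": {
  "increments": [0, 0.0015, 0, 0, 0, 0, 0, 0.003, 0, 0, 0, 0, 0, 0.0045, 0, 0, 0, 0, 0, 0.0045, 0, 0, 0, 0]
}}

```text
clock: 13.05
position: [0.5664, 0.0674, 0.0883]
tool_rot: [[-0.142, 0.99, -0.004], [0.99, 0.142, -0.005], [-0.005, -0.005, -1.0]]
ft_force: [-5.5, -5.1, 4.6]
width: 0.011
```

Request:
{"fn": "drive_tool", "kwargs": {
  "increments": [0, 0.002, 0, 0, 0, 0, 0.002, 0.004, 0, 0, 0, 0, 0.004, 0.004, 0, 0, 0, 0, 0.004, 0.004, 0, 0, 0, 0, 0.004, 0.004, 0, 0, 0, 0]
}}

```text
clock: 13.68
position: [0.5666, 0.0675, 0.0882]
tool_rot: [[-0.14, 0.99, -0.009], [0.99, 0.14, -0.01], [-0.008, -0.011, -1.0]]
ft_force: [-12.1, -11.3, 11.7]
width: 0.011
```

Run:
```python
from h import *
s,c=snap('scene','s1'); p=proj(c,[[.5656,.0728,.09]])[0].astype(int);d,c2=snap('side','d1');q=proj(c2,[[.5656,.0728,.09]])[0].astype(int)
f=lambda im,p:cv2.resize(im[p[1]-40:p[1]+40,p[0]-35:p[0]+35],(400,457),interpolation=cv2.INTER_CUBIC)
print(p,q);cv2.imwrite('pics/c5.png',np.hstack([f(s,p),f(d,q)]))
st=arm.get_state();print(st['ft_force'],st['ft_torque'])
```

```text
[235 189] [267 190]
[-11.31811328 -11.30938431  10.60954303] [-2.23556982  2.57804584  0.29341616]
```

View pics/c5.png

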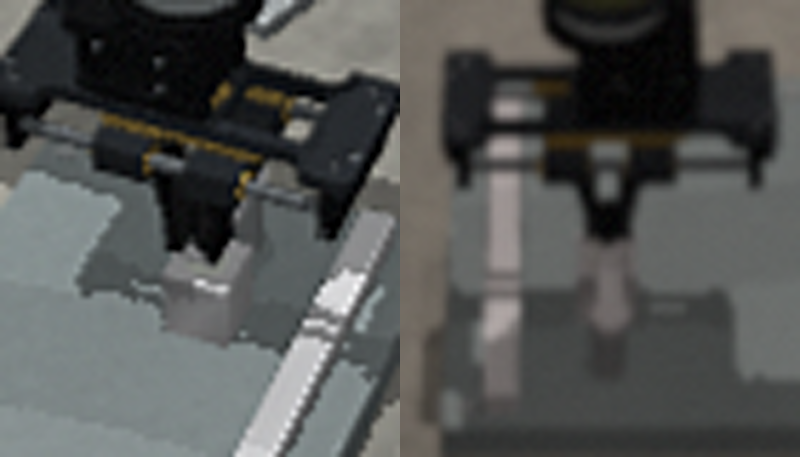

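Both views show the lever's arm over the cell, and it resists more turning (-11 N), so it is at its stop. I release it, lift off and check from above.

Request:
{"fn": "drive_tool", "kwargs": {
  "increments": [-0.002, -0.004, 0, 0, 0, 0, -0.003, -0.006, 0, 0, 0, 0, -0.003, -0.006, 0, 0, 0, 0]
}}

```text
clock: 14.15
position: [0.5659, 0.0674, 0.0884]
tool_rot: [[-0.141, 0.99, -0.001], [0.99, 0.141, -0.005], [-0.005, -0.002, -1.0]]
ft_force: [-1.8, -6.1, 1.7]
width: 0.011
```

Request:
{"fn": "drive_tool", "kwargs": {
  "increments": [0, 0, 0, 0, 0, 0, 0, 0, 0, 0, 0, 0, 0, 0, 0, 0, 0, 0, 0, 0, -0.05, 0, 0, 0, 0, 0, -0.1, 0, 0, 0, -0.07, -0.03, -0.15, 0, 0, 0, -0.14, -0.05, -0.15, 0, 0, 0, -0.14, -0.05, -0.15, 0, 0, 0, -0.14, -0.05, -0.15, 0, 0, 0],
  "hand": 0.6
}}

```text
clock: 15.28
position: [0.5442, -0.0362, 0.2009]
tool_rot: [[-0.144, 0.99, 0.0], [0.99, 0.144, 0.001], [0.001, 0.0, -1.0]]
ft_force: [0.5, 0.0, -0.5]
width: 0.0522
```

Run:
```python
from h import *
w,c=snap('wrist','w4'); print(proj(c,[[.5656,.0728,.1155],[.5575,.1292,.0815]]))
cv2.imwrite('pics/c6.png',cv2.resize(w[0:240,100:420],(800,600),interpolation=cv2.INTER_CUBIC))
```

```text
[[307.04290692  59.17479805]
 [303.75289307 -15.75352927]]
```

View pics/c6.png

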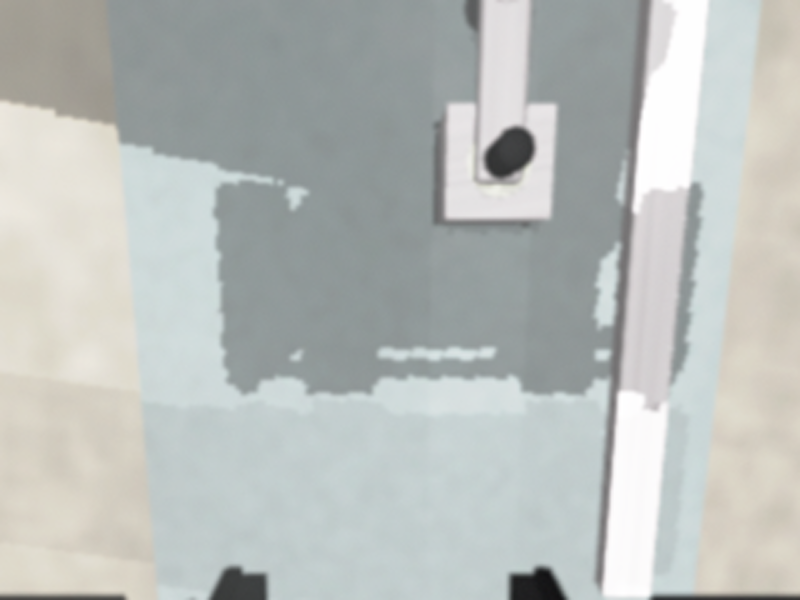

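The lever is shut. The pin's top is at (517,147) in the crop, which is image (306.8,58.8), against (307.0,59.2) predicted for fully shut. Now the square.

Request:
{"fn": "drive_tool", "kwargs": {
  "increments": [0.07, -0.01, -0.03, 0, 0, 0.03, 0.15, -0.02, -0.067, 0, 0, 0.06, 0.23, -0.035, -0.067, 0, 0, 0.1, 0.31, -0.05, -0.067, 0, 0, 0.137, 0.38, -0.058, -0.067, 0, 0, 0.137, 0.38, -0.058, -0.067, 0, 0, 0.137, 0.38, -0.058, -0.067, 0, 0, 0.137]
}}

```text
clock: 16.2
position: [0.4596, 0.2397, 0.2508]
tool_rot: [[-0.004, 1.0, -0.001], [1.0, 0.004, -0.001], [-0.001, -0.001, -1.0]]
ft_force: [-0.2, -0.7, -0.1]
width: 0.0518
```

Run:
```python
from h import *
w,c=snap('wrist','w5'); print(proj(c,[[.4621,.3449,.062]]))
cv2.imwrite('pics/c7.png',cv2.resize(w[0:240,130:450],(800,600),interpolation=cv2.INTER_CUBIC))
```

```text
[[258.1890904   70.54722647]]
```

View pics/c7.png

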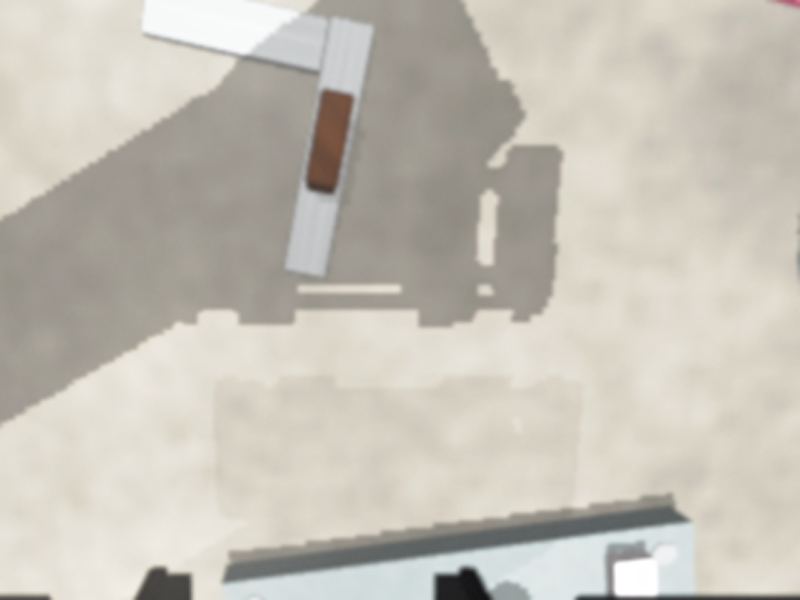

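The view shows the steel square with its brown grip. The outer stock edge runs (374,25)–(326,276), the grip top's corners are near (321,91), (354,92), (337,188) and (307,186), and the blade lies at upper left.

Run:
```python
from h import *
np.set_printoptions(precision=4,suppress=True)
c=load('w5');A=lambda u,v,z:at(c,130+u/2.5,v/2.5,z)
a,b=A(374,25,.014),A(326,276,.014);e=a-b;y=np.arctan2(-e[0],e[1]);print('outer edge',a,b,np.degrees(y),np.linalg.norm(e))
a2,b2=A(330,15,.014),A(286,269,.014);e=a2-b2;print('inner',np.degrees(np.arctan2(-e[0],e[1])))
R=np.array([[np.cos(y),-np.sin(y)],[np.sin(y),np.cos(y)]])
print('grip from stock end',b[:2]+R@[-.01,.055],'mid-stock',(b[:2]+b2[:2])/2+R@[0,.055])
G=[A(*p,.062) for p in [(321,91),(354,92),(337,188),(307,186)]];print('grip',np.mean(G,0),[np.linalg.norm(G[i]-G[i-1]) for i in range(4)])
e=(G[0]+G[1]-G[2]-G[3]);print(np.degrees(np.arctan2(-e[0],e[1])))
g=np.mean(G,0);print(inc(g[0],g[1],.03,np.degrees(y)))
```

```text
outer edge [0.4857 0.4114 0.014 ] [0.4655 0.304  0.014 ] -10.658124162786034 0.10925574054674139
inner -10.430359085912102
grip from stock end [0.4659 0.3599] mid-stock [0.4661 0.3596]
grip [0.4657 0.3586 0.062 ] [np.float64(0.0358581222877428), np.float64(0.013110458475166663), np.float64(0.036394720417977026), np.float64(0.012313800168799321)]
-9.358193587233112
[ 0.1602  0.0077  0.2943 -0.0003  0.0007  0.1788]
```

Request:
{"fn": "drive_tool", "kwargs": {
  "increments": [0.08, 0.004, 0.05, 0, 0, 0.08, 0.161, 0.008, 0.1, 0, 0, 0.16, 0.161, 0.008, 0.15, 0, 0, 0.176, 0.161, 0.008, 0.2, 0, 0, 0.176, 0.161, 0.008, 0.24, 0, 0, 0.176, 0.161, 0.008, 0.27, 0, 0, 0.176, 0.161, 0.008, 0.294, 0, 0, 0.176, 0.161, 0.008, 0.294, 0, 0, 0.176, 0.161, 0.008, 0.294, 0, 0, 0.176]
}}

```text
clock: 17.38
position: [0.4668, 0.36, 0.0316]
tool_rot: [[0.183, 0.983, 0.001], [0.983, -0.183, 0.001], [0.001, 0.001, -1.0]]
ft_force: [-0.0, -0.1, 0.1]
width: 0.052
```

Request:
{"fn": "drive_tool", "kwargs": {
  "increments": [0, 0, 0, 0, 0, 0, 0, 0, 0, 0, 0, 0, 0, 0, 0, 0, 0, 0, 0, 0, 0, 0, 0, 0, 0, 0, 0, 0, 0, 0, 0, 0, 0, 0, 0, 0],
  "hand": 0
}}

```text
clock: 18.12
position: [0.466, 0.3598, 0.0308]
tool_rot: [[0.182, 0.983, 0.0], [0.983, -0.182, -0.0], [0.0, 0.0, -1.0]]
ft_force: [-0.3, 0.6, 0.4]
width: 0.0141
```

Request:
{"fn": "drive_tool", "kwargs": {
  "increments": [0, 0, -0.03, 0, 0, 0, 0, 0, -0.09, 0, 0, 0, 0, 0, -0.15, 0, 0, 0, -0.04, 0.03, -0.2, 0, 0, -0.03, -0.09, 0.06, -0.226, 0, 0, -0.07, -0.14, 0.09, -0.226, 0, 0, -0.11, -0.19, 0.12, -0.226, 0, 0, -0.15, -0.24, 0.155, -0.226, 0, 0, -0.19, -0.29, 0.19, -0.226, 0, 0, -0.23, -0.34, 0.22, -0.226, 0, 0, -0.27]
}}

```text
clock: 19.38
position: [0.5816, 0.0772, 0.199]
tool_rot: [[-0.1, 0.995, -0.002], [0.995, 0.1, -0.0], [-0.0, -0.002, -1.0]]
ft_force: [-0.1, 1.7, -3.8]
width: 0.0135
```

Run:
```python
from h import *
print(inc(.6137,-.0021,.2,8.18))
```

```text
[-0.1095  0.032  -0.0013 -0.0017  0.0002 -0.0402]
```

Request:
{"fn": "drive_tool", "kwargs": {
  "increments": [-0.05, 0.015, 0, 0, 0, -0.02, -0.1, 0.03, 0, 0, 0, -0.04, -0.1, 0.03, 0, 0, 0, -0.04, -0.1, 0.03, 0, 0, 0, -0.04]
}}

```text
clock: 19.88
position: [0.6108, 0.0072, 0.1991]
tool_rot: [[-0.141, 0.99, -0.002], [0.99, 0.141, 0.001], [0.001, -0.002, -1.0]]
ft_force: [-0.5, 1.6, -4.0]
width: 0.0139
```

Run:
```python
from h import *
w,c=snap('wrist','w6');print(arm.get_state()['position'],inc(.6137,-.0021,.075,8.18),inc(.6137,-.0021,.0608,8.18))
s=arm.get_state()
cv2.imwrite('pics/c8.png',cv2.resize(w[60:324,96:448],(800,600),interpolation=cv2.INTER_CUBIC))
```

```text
[0.61085208 0.00802455 0.19939464] [-1.410e-02  2.100e-03  1.658e-01 -1.400e-03 -1.200e-03  1.000e-04] [-1.410e-02  2.100e-03  1.848e-01 -1.400e-03 -1.200e-03  1.000e-04]
```

View pics/c8.png

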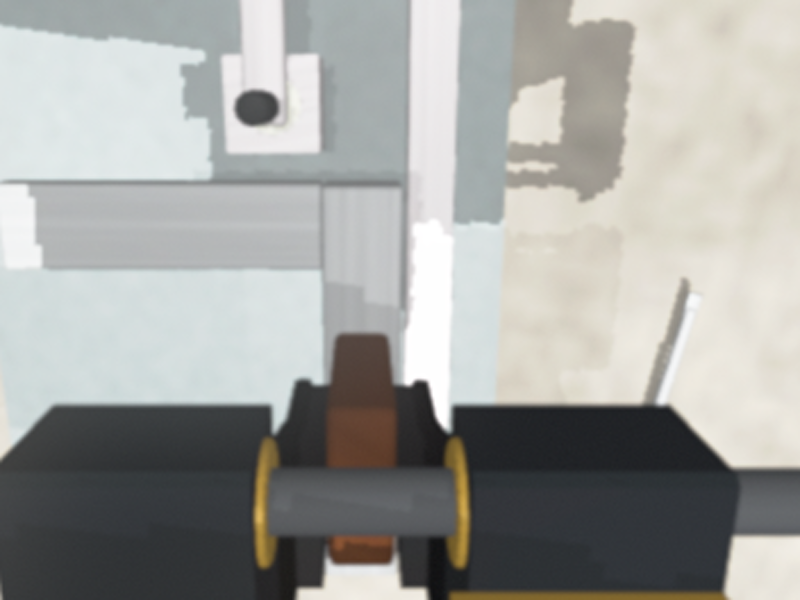

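The square hangs level and parallel to the rail. Its outer corner is at crop (402,186) and the lever is shut above the cell. Now lower it.

Run:
```python
from h import *
c=load('w6');s=arm.get_state();p=at(c,96+402*.44,60+186*.44,.1994-.0308+.014);print(s['tool_rot'].T@(p-s['position']))
```

```text
[0.05370293 0.00949804 0.016846  ]
```

Request:
{"fn": "drive_tool", "kwargs": {
  "increments": [-0.014, 0.002, 0.02, 0, 0, 0, -0.014, 0.002, 0.06, 0, 0, 0, -0.014, 0.002, 0.1, 0, 0, 0, -0.014, 0.002, 0.14, 0, 0, 0, -0.014, 0.002, 0.16, 0, 0, 0, -0.014, 0.002, 0.166, 0, 0, 0, -0.014, 0.002, 0.166, 0, 0, 0, -0.014, 0.002, 0.166, 0, 0, 0]
}}

```text
clock: 20.92
position: [0.6156, -0.0036, 0.0771]
tool_rot: [[-0.141, 0.99, 0.003], [0.99, 0.141, -0.0], [-0.0, 0.002, -1.0]]
ft_force: [1.3, -0.2, -3.4]
width: 0.0138
```

Run:
```python
from h import *
print(arm.get_state()['position'],inc(.6137,-.0021,.0595,8.18))
```

```text
[ 0.61557825 -0.00363406  0.07708414] [ 0.0024 -0.0022  0.0234  0.0024  0.0005 -0.0013]
```

Request:
{"fn": "drive_tool", "kwargs": {
  "increments": [0, -0.001, 0.005, 0, 0, 0, 0, -0.001, 0.01, 0, 0, 0, 0, -0.001, 0.014, 0, 0, 0, 0, -0.001, 0.018, 0, 0, 0, 0, -0.001, 0.02, 0, 0, 0, 0, -0.001, 0.022, 0, 0, 0, 0, -0.001, 0.023, 0, 0, 0, 0, -0.001, 0.023, 0, 0, 0]
}}

```text
clock: 21.92
position: [0.614, -0.0037, 0.0588]
tool_rot: [[-0.141, 0.99, 0.0], [0.99, 0.141, -0.0], [-0.0, 0.0, -1.0]]
ft_force: [-0.8, 0.2, -1.9]
width: 0.0136
```

Request:
{"fn": "drive_tool", "kwargs": {
  "increments": [0, 0, 0.0015, 0, 0, 0, 0, 0, 0.0015, 0, 0, 0, 0, 0, 0.0015, 0, 0, 0]
}}

```text
clock: 22.3
position: [0.6145, -0.0037, 0.0587]
tool_rot: [[-0.141, 0.99, 0.002], [0.99, 0.141, -0.0], [-0.0, 0.002, -1.0]]
ft_force: [-2.2, 0.6, 5.8]
width: 0.0136
```

Run:
```python
from h import *
print(arm.get_state()['ft_force'],arm.get_state()['ft_torque'],arm.get_state()['position'],inc(.6205,.0070,.058,8.18))
```

```text
[-2.17353407  0.63355825  5.82632438] [0.06597806 0.62919676 0.00769523] [ 0.61448611 -0.0036985   0.05874104] [ 0.013   0.0099  0.001   0.0015  0.0003 -0.0013]
```

Request:
{"fn": "drive_tool", "kwargs": {
  "increments": [0, 0.003, 0, 0, 0, 0, 0, 0.006, 0, 0, 0, 0, 0, 0.009, 0, 0, 0, 0, 0, 0.011, 0, 0, 0, 0, 0, 0.012, 0, 0, 0, 0, 0, 0.012, 0, 0, 0, 0]
}}

```text
clock: 23.05
position: [0.6221, -0.0027, 0.0588]
tool_rot: [[-0.141, 0.99, -0.001], [0.99, 0.141, -0.001], [-0.001, -0.001, -1.0]]
ft_force: [-5.6, -0.6, 9.0]
width: 0.014
```

Request:
{"fn": "drive_tool", "kwargs": {
  "increments": [0.003, 0.001, 0, 0, 0, 0, 0.006, 0.002, 0, 0, 0, 0, 0.009, 0.002, 0, 0, 0, 0, 0.011, 0.002, 0, 0, 0, 0, 0.013, 0.002, 0, 0, 0, 0, 0.015, 0.002, 0, 0, 0, 0, 0.015, 0.002, 0, 0, 0, 0]
}}

```text
clock: 23.92
position: [0.6211, 0.0048, 0.0588]
tool_rot: [[-0.139, 0.99, -0.003], [0.99, 0.139, -0.005], [-0.005, -0.004, -1.0]]
ft_force: [-9.0, -6.8, 10.7]
width: 0.014
```

Request:
{"fn": "drive_tool", "kwargs": {
  "increments": [0.001, 0, 0, 0, 0, 0, 0.002, 0, 0, 0, 0, 0, 0.003, 0, 0, 0, 0, 0, 0.003, 0, 0, 0, 0, 0, 0.003, 0, 0, 0, 0, 0]
}}

```text
clock: 24.55
position: [0.6208, 0.0069, 0.0588]
tool_rot: [[-0.139, 0.99, -0.003], [0.99, 0.139, -0.005], [-0.005, -0.004, -1.0]]
ft_force: [-8.1, -7.0, 10.8]
width: 0.0138
```

Run:
```python
from h import *
w,c=snap('wrist','w7');s=arm.get_state();print(s['position'],s['ft_force'],s['ft_torque'])
cv2.imwrite('pics/c9.png',cv2.resize(w[60:324,96:448],(800,600),interpolation=cv2.INTER_CUBIC))
```

```text
[0.62077305 0.00683686 0.05877009] [-7.80212659 -5.54052293 10.33297109] [-1.23685917  1.99931366  0.27894777]
```

View pics/c9.png

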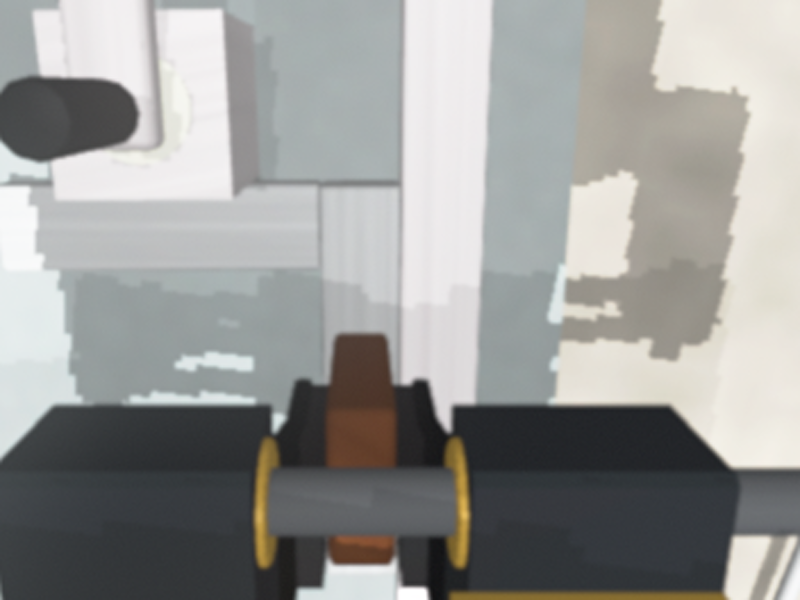

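The square lies flat along the rail with the blade's face nearly at the cell (gap line at row ~186). It is still sliding towards the cell, so I push on.

Request:
{"fn": "drive_tool", "kwargs": {
  "increments": [0.001, 0, 0, 0, 0, 0, 0.002, 0, 0, 0, 0, 0, 0.003, 0, 0, 0, 0, 0, 0.003, 0, 0, 0, 0, 0, 0.003, 0, 0, 0, 0, 0]
}}

```text
clock: 25.22
position: [0.6206, 0.0085, 0.0588]
tool_rot: [[-0.139, 0.99, -0.003], [0.99, 0.139, -0.006], [-0.005, -0.004, -1.0]]
ft_force: [-8.3, -7.9, 12.4]
width: 0.0138
```

Request:
{"fn": "drive_tool", "kwargs": {
  "increments": [0.001, 0.0, 0, 0, 0, 0, 0.002, 0.001, 0, 0, 0, 0, 0.003, 0.001, 0, 0, 0, 0, 0.003, 0.001, 0, 0, 0, 0, 0.003, 0.001, 0, 0, 0, 0]
}}

```text
clock: 25.85
position: [0.6206, 0.0086, 0.0588]
tool_rot: [[-0.137, 0.99, -0.004], [0.99, 0.137, -0.008], [-0.008, -0.005, -1.0]]
ft_force: [-9.4, -10.3, 13.3]
width: 0.0139
```

Request:
{"fn": "drive_tool", "kwargs": {
  "increments": [0.001, 0.001, 0, 0, 0, 0, 0.002, 0.002, 0, 0, 0, 0, 0.003, 0.002, 0, 0, 0, 0, 0.004, 0.003, 0, 0, 0, 0, 0.004, 0.003, 0, 0, 0, 0, 0.004, 0.003, 0, 0, 0, 0]
}}

```text
clock: 26.6
position: [0.6207, 0.0087, 0.0588]
tool_rot: [[-0.136, 0.991, -0.008], [0.991, 0.136, -0.012], [-0.011, -0.01, -1.0]]
ft_force: [-13.2, -15.9, 16.7]
width: 0.014
```

Run:
```python
from h import *
w,c=snap('wrist','w8');d,cd=snap('side','d2');s=arm.get_state();print(s['position'],s['ft_force'],s['ft_torque'],s['width'])
p=proj(cd,[[.60,.03,.05]])[0].astype(int)
A=cv2.resize(w[60:220,96:320],(560,400),interpolation=cv2.INTER_CUBIC)
cv2.imwrite('pics/c10.png',A)
```

```text
[0.62078209 0.00867971 0.05886767] [-13.69205683 -15.50146868  17.29076352] [-3.07294556  3.33403566  0.32829133] 0.013718341673309804
```

View pics/c10.png

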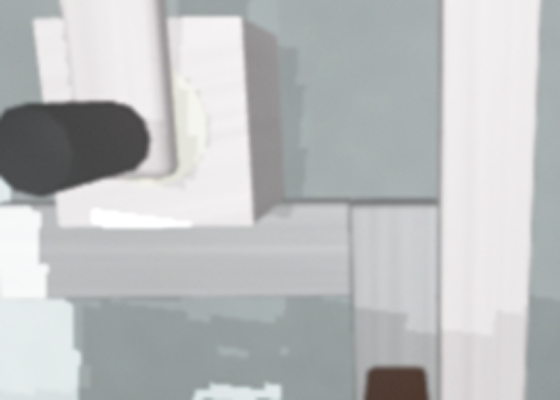

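Request:
{"fn": "drive_tool", "kwargs": {
  "increments": [0, 0.001, 0, 0, 0, 0.003, 0, 0.002, 0, 0, 0, 0.006, 0, 0.003, 0, 0, 0, 0.01, 0, 0.003, 0, 0, 0, 0.01, 0, 0.003, 0, 0, 0, 0.01, 0, 0.003, 0, 0, 0, 0.01]
}}

```text
clock: 27.45
position: [0.6209, 0.0088, 0.0588]
tool_rot: [[-0.126, 0.992, -0.013], [0.992, 0.126, -0.013], [-0.011, -0.014, -1.0]]
ft_force: [-20.0, -16.0, 22.9]
width: 0.0134
```

Run:
```python
from h import *
w,c=snap('wrist','w9');s=arm.get_state();print(s['position'],s['ft_force'],s['ft_torque'],s['width'])
y=np.radians(8.18);R=np.array([[np.cos(y),-np.sin(y)],[np.sin(y),np.cos(y)]])
print('TCP in stage',R.T@(s['position'][:2]-[.5529,.0205]))
# expected outlines: square top corner edge, seated cell side, for comparison
cv2.imwrite('pics/c11.png',cv2.resize(w[120:220,170:300],(780,600),interpolation=cv2.INTER_CUBIC))
```

```text
[0.62091701 0.00875891 0.05884185] [-19.52428055 -16.03090398  20.67899942] [-3.35468629  4.59489378  0.51097809] 0.01386504662622928
TCP in stage [ 0.06565444 -0.02129933]
```

View pics/c11.png

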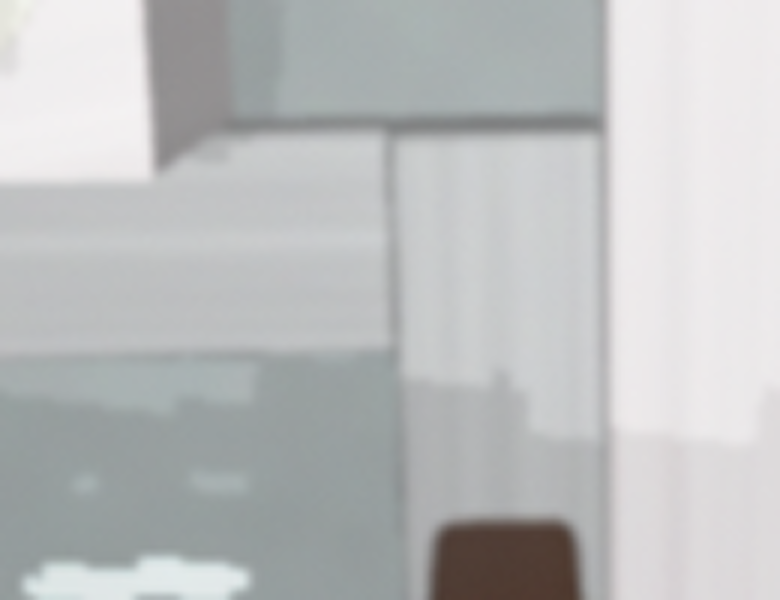

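The crop shows a thin, even seam between stock and rail (x≈604), and the blade's face meets the foot of the cell's side (≈222,135). Forces are steady at about 20 N on the rail and 16 N on the cell, so I hand in.

```bash
python3 -c "
from h import *
print(arm.close_job()); s=arm.get_state(); print(s['clock'],s['position'],s['ft_force'],s['width'])"
```

```text
the job is handed in; nothing more can be done
None
the job is handed in; nothing more can be done
```

The cell is seated in the pocket, the lever is shut, and the square is pressed into the corner. I handed the job in at about 27.5 s with the arm still gripping and pushing; no verdict was reported.

What my last checks showed:
- **Cell:** it stopped on the pocket floor at the expected height, within about 0.2 mm.
- **Lever:** it resisted further turning at its stop. From above, the pin was within half a pixel of the shut position I predicted.
- **Square:** the last picture shows an even, thin seam along the rail and the blade touching the cell. The tool stood within 1 mm of the planned place, pushing about 20 N towards the rail and 16 N towards the cell, with about 21 N downward.
- **Bystanders:** the bottle, beaker, screwdriver and pink squares were not touched by plan. I did not check their positions again at the end.

What disagreed or went less cleanly:
- **Pin grip:** the fingers ended about 5 mm off the pin's centre along the pads when the lever reached its stop.
- **Sliding:** the square stuck and slipped on its way to the cell, so I pushed it in small steps until it stopped.
- **Twist:** I finished with a small clockwise twist to keep the square against both faces. The tool's angle ended about 1° off the rail's, while the square looked flush.

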